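# Switch the kiln on at its guarded toggle

### The arm

A 6-joint arm with a two-finger parallel gripper is mounted at the origin on the work surface. World frame = base frame: x ahead of the robot, y to its left, z up, the work surface at z = 0. Lengths are in m, angles in rad, forces in N, time in s.
With the tool pointing down it reaches from about 0.35 to 0.85 m from the base axis. Payload 8.1 kg.
Tool frame: the origin (TCP) lies at the centre of the arm's flange, where the gripper is bolted on; the fingertips stand 186 mm ahead of it and the grasp point (between the pads) lies 167 mm ahead of it; z points along the fingers, y is the line along which they close (so a half turn about z gives the same grasp; the last joint's range is limited). The gripper opens to 93 mm and grips with 3 to 60 N. Pads are 15 mm wide; open, the fingers measure 128 mm over their backs; the gripper's body (75 mm by 188 mm) begins 65 mm behind the grasp point.
Start: joints at [-1.416, 0.13, 1.488, -0, 1.523, -0.085], TCP at [0.143, -0.583, 0.405] pointing down, gripper open.
Joint ranges: [-2.96, 2.96], [-0.89, 2.26], [0.02, 2.5], [-1.34, 4.48], [0, 2.73], [-2.66, 2.66]. Speed limits (rad/s): [2.39, 2.39, 2.79, 3.14, 3.14, 3.14].

### API

Orientations are given as a rotation vector (axis times angle).
In Python, from plant import read_state, read_camera, camera_params, robot gives the robot as it stands.
- The arm moves only by the tool carry_out, never from a script. Its argument "targets" is a list of rows, each an object of numbers: "hand": the opening in per cent of the stroke, from 0 (shut) to 100 (fully open); "x", "y", "z": the shift along the tool's x, y, z in m; "ax", "ay", "az": the turn, a rotation vector about the tool's x, y, z in rad. In form: [{"hand": .., "x": .., "y": .., "z": .., "ax": .., "ay": .., "az": ..}, ...]. A call has 1 to 8 rows; each row is the pose to reach, as a shift and turn from the pose commanded when the call began, along the tool's axes at that moment; what a row does not reach only later rows make up. A row lasts 1/8 s, in which the tool goes at most 62.5 mm and 10.7 degrees, less where a joint would pass 70% of its speed; a pose out of reach is approached as far as the arm can. A call with a gripper value outside its range is refused whole. The fingers move at their own pace and stop on an object; "newtons" is the grip in N (left out, the last holds). Time passes only in rows, so rows that repeat a pose let the fingers close. It gives the time, the measured TCP pose, the force, the opening and the grip force at its end, in the units of the state.
- read_state(): the state, without advancing time (a new reading comes with each control period).
- read_camera(name): name is "scene" or "top" or "wrist"; returns (picture, depth): 480x640x3 uint8, blue, green, red; 480x640 float32, m along the optical axis (not along the pixel's ray), 0 where there is no reading.
- camera_params(name): a dict with "fx", "fy", "cx", "cy" (pixels), "k1" (the pictures are not rectified: a ray, as slopes to the right and down, at radius r is drawn at 1 + k1 r^2 times it, then the intrinsics apply), "position" and "rotation" of the camera in the world. Camera axes: x right, y up, looking along -z (the intrinsics and any distortion apply to the point x, -y, -z); pixel columns grow to the right and rows downward; lengths in m; the calibration is good to about 2 mm. A picture is of the moment at which its call begins: read the wrist's pose just before it. camera_params takes no time and is no camera call; for the wrist camera it gives the pose at the moment of the call.
- robot.close_job(): hands the job in; it is judged then, once.
The state is a dict: "t": time; "q": joint angles; "dq": joint speeds; "joint_torque": joint torques, N m; "tool_pos": TCP position; "orientation": TCP orientation; "force": force on the tool from outside, world axes, zero at the start; "wrist_torque": the same for the moment, N m; "opening": finger opening in m; "gripper_force": force on a finger pad.
Only numpy, scipy, OpenCV 4.12 (cv2) and the standard library are available. Lean on these libraries where they do the work, as an engineer would, in place of code of your own. Each camera call takes 0.05 s, during which the arm holds its last target. There are 200 camera calls.

### The job

Switch the kiln on at its grey power box: with the outside of the fingers lift the hinged guard by its front lip and swing it back until it stays open, push the toggle beneath fully over to its rear stop (the guard's hinge side) with a fingertip, then tip the guard forward from behind so that it drops shut. Do it by touch alone: do not grip the guard or the toggle, work gently, and leave the jar, cup and bust standing where they are.

Things in the scene. Friction and masses are not known exactly. Their poses are not given: they have to be found in the camera images.
- power_box: grey steel box, 200 (x) by 180 (y) by 70 mm high, screwed down; origin at the centre of its underside, x from its front (louvres, guard lip; turned to the robot's left, +y) to its rear. On top two steel cheeks (x -22 to +34 mm, y = +-52 mm, 6 mm thick, top 121 mm above the bench) flank the guard. Only the toggle stands under the guard. A lamp and a dial, under 16 mm high, sit behind at x 70 mm
- guard (a joint): hinge of the guard, rad: 0 = shut (level), grows as the front lip is lifted; stop at 1.85, leaning back past upright. It weighs about 0.1 kg and swings freely: let go short of upright (1.57) it falls shut, past upright it falls back against its stop and stays open
- guard_lip (a point): middle of the guard's front edge, at underside level; moves with it. The guard is a flat clear panel with an aluminium rim, 90 mm wide (y), 85 mm from hinge line to front edge; rim 7 mm thick, front edge rolled, 8 mm round; shut, its underside is 117 mm above the bench, 47 mm above the box top, its front edge at box x = -60 mm; the space in front of and beneath the lip is open
- guard_hinge (a point): middle of the guard's hinge line, at the rear of the guard: box x = +25 mm, y = 0, 117 mm above the bench; the hinge axis is along box y
- toggle (a joint): the toggle, rad: 0 = leaning 0.35 rad to the front (off), 0.7 = leaning 0.35 rad to the rear (on), hard stops at both; starts at 0 to 0.12; it stays where it is left; about 1.5 N at the ball moves it
- toggle_tip (a point): centre of the 14 mm steel ball at the end of the toggle (9 mm rod); moves with it. Pivot at box x = -12.5 mm, y = 0, 78 mm above the bench; ball centre 28 mm from the pivot, so in the box frame it goes from x = -22 mm (off) to x = -3 mm (on), 104 to 106 mm above the bench
- glaze_jar: loose jar with a white cap, 60 mm across, 85 mm high, beside or behind the box; origin at the centre of its underside; leave alone
- bisque_cup: loose white cup, 72 mm across, 75 mm high; origin at the centre of its underside; leave alone
- doll_bust: loose white ceramic doll bust, 62 mm across, 90 mm high; origin at the centre of its underside; leave alone
- guard_panel: the guard's panel itself; origin in the middle of the hinge line, x to the rear when shut; turns with the guard
- toggle_lever: the toggle's lever itself, rod and ball; origin at its pivot, z along the rod to the ball

How it is judged:
By the outcome, as a careful person would: the job done as asked, in the order asked, and still so for the second after the job is handed in, with the robot touching nothing.
It also fails if it takes over 54 s, if anything falls off the work surface, if the arm or the gripper's body presses on something with over 40 N, if the wrist force passes 120 N, or if a joint passes its speed limit or range.

## Working session

There is one attempt and no reset: what is moved stays moved. The work goes in short steps, Python scripts to look and compute and a tool call to move; the robot and the scene stay as the last step left them, time stands still between calls to the robot, and variables do not carry over. Pictures are saved under pics/ and viewed, at most 10 in all, crops included, and the job is handed in when it is done.

Besides the shell and the picture viewer there is one more tool, called after "Emit:" as name(argument=value, ...) on one line, values as JSON. carry_out: Moves the arm, as the interface text tells. Its arguments: {"type":"object","properties":{"targets":{"type":"array","items":{"type":"object","properties":{"hand":{"type":"number"},"x":{"type":"number"},"y":{"type":"number"},"z":{"type":"number"},"ax":{"type":"number"},"ay":{"type":"number"},"az":{"type":"number"}}}},"newtons":{"type":"number"}},"required":["targets"]}

```bash
mkdir -p pics; ls
python3 - <<'E'
from plant import read_state, read_camera, camera_params
import cv2,numpy as np
for n in ("scene","top"):
    p,d=read_camera(n); cv2.imwrite(f"pics/{n}0.png",p); np.save(f"pics/{n}0.npy",d)
    c=camera_params(n); print(n,{k:np.round(v,4).tolist() for k,v in c.items()})
s=read_state(); print(s["t"],s["tool_pos"],s["orientation"],s["force"])
E
```

```text
pics
scene {'fx': 514.9115, 'fy': 514.9115, 'cx': 327.3292, 'cy': 242.2528, 'k1': 0.0152, 'position': [0.9736, 0.109, 0.6768], 'rotation': [0.4102, 0.6465, 1.8977]}
top {'fx': 442.8969, 'fy': 442.8969, 'cx': 324.857, 'cy': 242.924, 'k1': -0.1044, 'position': [0.4554, -0.0597, 0.8034], 'rotation': [0.1133, -0.1615, -1.5477]}
0.1 [ 0.14251691 -0.58262431  0.40381996] [-3.11742383e+00 -3.75678324e-01  8.78521417e-05] [-0.60105647  1.10826629  0.17573876]
```

View pics/scene0.png

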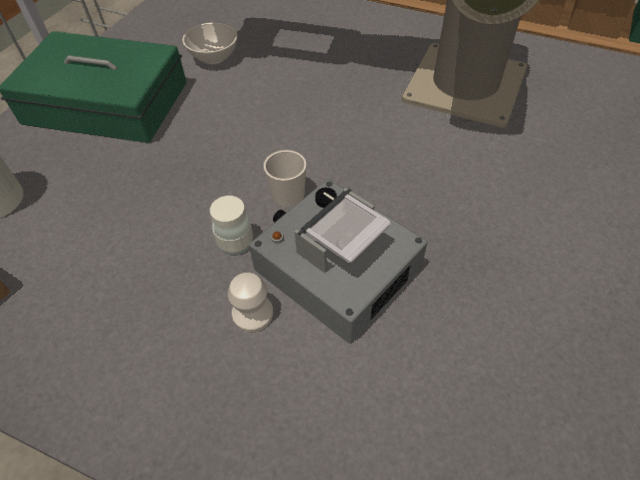

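View pics/top0.png

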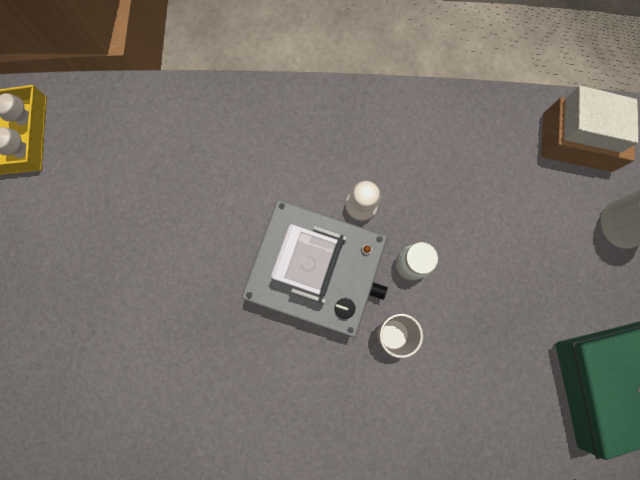

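The scene view shows the box at about (340,255), with the louvres facing lower right. In the top view the box is centred at about (316,268), with its front (lip) on the left. Its corner screws are at (281,206), (249,295), (350,330) and (379,239). The bust (365,197), jar (418,260) and cup (401,336) stand behind it or to its side.

```bash
cat > h.py <<'E'
import numpy as np,cv2
from scipy.spatial.transform import Rotation as R
def rays(c,uv):
    K=np.array([[c['fx'],0,c['cx']],[0,c['fy'],c['cy']],[0,0,1]])
    n=cv2.undistortPoints(np.float64(uv).reshape(-1,1,2),K,np.array([c['k1'],0,0,0,0.])).reshape(-1,2)
    return R.from_rotvec(c['rotation']).apply(np.c_[n[:,0],-n[:,1],-np.ones(len(n))])
def onz(c,uv,z):
    d=rays(c,uv); p=np.array(c['position']); return p+d*((z-p[2])/d[:,2])[:,None]
def cloud(c,d):
    v,u=np.nonzero(d>0); return np.array(c['position'])+rays(c,np.c_[u,v])*d[v,u][:,None],u,v
E
python3 - <<'E'
from h import *; from plant import camera_params
for n,uv in (("top",[(281,206),(249,295),(350,330),(379,239)]),("scene",[(349,313),(419,240),(257,243)])):
    c=camera_params(n); print(n,np.round(onz(c,uv,.07),4).tolist())
    d=np.load(f"pics/{n}0.npy"); P,u,v=cloud(c,d)
    for lo,hi in ((.062,.078),(.105,.135)):
        m=(P[:,2]>lo)&(P[:,2]<hi)&(abs(P[:,0]-.42)<.2)&(abs(P[:,1]+.06)<.15)
        im=np.zeros(d.shape,np.uint8); im[v[m],u[m]]=255
        im=cv2.morphologyEx(im,cv2.MORPH_OPEN,np.ones((3,3)))
        k,l,st,_=cv2.connectedComponentsWithStats(im); i=1+np.argmax(st[1:,4]); q=m&(l[v,u]==i)
        r=cv2.minAreaRect(np.float32(P[q,:2]*1000)); print(lo,st[i,4],r,cv2.boxPoints(r).round(0).tolist(),np.median(P[q,2]))
c=camera_params("top")
for nm,uv,z in (("bust",(367,193),.075),("jar",(421,259),.085),("cup",(402,335),.075)): print(nm,onz(c,[uv],z).round(3))
E
```

```text
top [[0.6479, -0.0054, 0.07], [0.4959, 0.0423, 0.07], [0.4419, -0.1247, 0.07], [0.5943, -0.1729, 0.07]]
0.062 7395 ((545.9569091796875, -64.65618896484375), (200.62948608398438, 180.45431518554688), 72.30518341064453) [[430.0, -133.0], [601.0, -188.0], [662.0, 3.0], [490.0, 58.0]] 0.06975737585973163
0.105 3686 ((550.3536376953125, -52.10797119140625), (93.58731842041016, 110.30986022949219), 72.09172058105469) [[483.0, -80.0], [588.0, -114.0], [617.0, -25.0], [512.0, 9.0]] 0.12181817491121238
scene [[0.6506, -0.0065, 0.07], [0.4957, 0.0425, 0.07], [0.595, -0.1761, 0.07]]
0.062 6894 ((546.8677368164062, -66.2481918334961), (200.75457763671875, 179.59695434570312), 72.51817321777344) [[431.0, -135.0], [602.0, -189.0], [663.0, 3.0], [491.0, 56.0]] 0.06952159637161853
0.105 3877 ((550.8475952148438, -53.689422607421875), (93.61682891845703, 111.89183044433594), 71.8142318725586) [[483.0, -81.0], [589.0, -116.0], [619.0, -27.0], [512.0, 8.0]] 0.12131292145117045
bust [[ 0.673 -0.152  0.075]]
jar [[ 0.559 -0.241  0.085]]
cup [[ 0.435 -0.21   0.075]]
```

Box centre is (0.5465, -0.0655), with its rear direction at about -107.6°. The measured guard front edge is within 1 mm of what the given sizes predict. Next I plan the approach with the fingers tilted 45° under the lip.

```bash
cat >> h.py <<'E'
O=np.array([.5465,-.0655,0]); A=np.radians(-107.6)
ex=np.array([np.cos(A),np.sin(A),0]); ey=np.array([-np.sin(A),np.cos(A),0]); ez=np.array([0,0,1.])
def pose(x,z,t,y=0):
    "TCP pose with the rear tip edge at box x,y and height z (m); tool tilted t deg from vertical, fingers to the rear"
    t=np.radians(t); zt=np.sin(t)*ex-np.cos(t)*ez; xt=np.cross(ey,zt)
    return O+x*ex+y*ey+z*ez+.0075*xt-.186*zt, R.from_matrix(np.c_[xt,ey,zt])
def rel(*wps):
    from plant import read_state
    s=read_state(); p0=np.array(s['tool_pos']); R0=R.from_rotvec(s['orientation'])
    for w in wps:
        p,r=pose(*w); print(w,'shift',np.round(R0.inv().apply(p-p0),3).tolist(),'turn',np.round((R0.inv()*r).as_rotvec(),3).tolist())
def where():
    from plant import read_state
    s=read_state(); r=R.from_rotvec(s['orientation']); zt,xt=r.apply([0,0,1]),r.apply([1,0,0])
    c=np.array(s['tool_pos'])+.186*zt-.0075*xt-O
    print('t',s['t'],'edge box',np.round([c@ex,c@ey,c[2]],4),'tilt',round(np.degrees(np.arctan2(zt@ex,-zt[2])),1),'F box',np.round([np.dot(s['force'],v) for v in (ex,ey,ez)],2),'open',round(s['opening'],4),'q',np.round(s['q'],2))
E
python3 -c "
from h import *
where(); rel((-.13,.24,0),(-.13,.24,45),(-.13,.16,45))"
```

```text
t 0.1 edge box [ 0.6187 -0.2352  0.2178] tilt -0.1 F box [-0.87 -0.91  0.18] open 0.0929 q [-1.42  0.13  1.49 -0.    1.52 -0.09]
(-0.13, 0.24, 0) shift [0.587, -0.524, -0.021] turn [-0.001, -0.001, -1.024]
(-0.13, 0.24, 45) shift [0.654, -0.634, 0.039] turn [-0.403, -0.715, -0.968]
(-0.13, 0.16, 45) shift [0.654, -0.634, 0.119] turn [-0.403, -0.715, -0.968]
```

Emit:
carry_out(targets=[{"hand": 0,"x": 0.06,"y": -0.05,"z": -0.01,"az": -0.13},{"hand": 0,"x": 0.11,"y": -0.09,"z": -0.02,"az": -0.25},{"hand": 0,"x": 0.15,"y": -0.13,"z": -0.02,"az": -0.38},{"hand": 0,"x": 0.2,"y": -0.17,"z": -0.02,"az": -0.5},{"hand": 0,"x": 0.24,"y": -0.21,"z": -0.02,"az": -0.63},{"hand": 0,"x": 0.29,"y": -0.25,"z": -0.02,"az": -0.76},{"hand": 0,"x": 0.34,"y": -0.29,"z": -0.02,"az": -0.88},{"hand": 0,"x": 0.39,"y": -0.34,"z": -0.02,"az": -1.024}], newtons=10)

```text
schema error: expected keys hand, x, y, z, ax, ay, az
```

```bash
python3 -c "
from h import *
where(); rel((-.13,.24,45),(-.13,.16,45))"
```

```text
t 0.1 edge box [ 0.6187 -0.2352  0.2178] tilt -0.1 F box [-0.87 -0.91  0.18] open 0.0929 q [-1.42  0.13  1.49 -0.    1.52 -0.09]
(-0.13, 0.24, 45) shift [0.654, -0.634, 0.039] turn [-0.403, -0.715, -0.968]
(-0.13, 0.16, 45) shift [0.654, -0.634, 0.119] turn [-0.403, -0.715, -0.968]
```

Emit:
carry_out(targets=[{"hand": 0,"x": 0.05,"y": -0.03,"z": -0.01,"ax": 0,"ay": 0,"az": -0.13},{"hand": 0,"x": 0.09,"y": -0.07,"z": -0.02,"ax": 0,"ay": 0,"az": -0.25},{"hand": 0,"x": 0.14,"y": -0.11,"z": -0.02,"ax": 0,"ay": 0,"az": -0.38},{"hand": 0,"x": 0.18,"y": -0.15,"z": -0.02,"ax": 0,"ay": 0,"az": -0.5},{"hand": 0,"x": 0.23,"y": -0.19,"z": -0.02,"ax": 0,"ay": 0,"az": -0.63},{"hand": 0,"x": 0.28,"y": -0.23,"z": -0.02,"ax": 0,"ay": 0,"az": -0.76},{"hand": 0,"x": 0.33,"y": -0.27,"z": -0.02,"ax": 0,"ay": 0,"az": -0.88},{"hand": 0,"x": 0.37,"y": -0.32,"z": -0.02,"ax": 0,"ay": 0,"az": -1.02}], newtons=10)

```text
t: 1.1
tool_pos: [0.4242, -0.1877, 0.4244]
orientation: [-2.535, -1.856, 0.0]
force: [0.7, -0.5, -0.9]
opening: 0.0173
gripper_force: 0.0
```

```bash
python3 -c "
from h import *
where(); rel((-.13,.24,45),(-.13,.16,45))"
```

```text
t 1.1 edge box [ 0.161  -0.0797  0.2384] tilt -0.0 F box [ 0.29  0.82 -0.92] open 0.0173 q [-0.53 -0.25  1.82  0.    1.57 -0.22]
(-0.13, 0.24, 45) shift [0.42, 0.08, 0.058] turn [-0.0, -0.786, 0.0]
(-0.13, 0.16, 45) shift [0.42, 0.08, 0.138] turn [-0.0, -0.786, 0.0]
```

Emit:
carry_out(targets=[{"hand": 0,"x": 0.05,"y": 0.01,"z": 0,"ax": 0,"ay": 0,"az": 0},{"hand": 0,"x": 0.11,"y": 0.02,"z": 0,"ax": 0,"ay": -0.05,"az": 0},{"hand": 0,"x": 0.17,"y": 0.03,"z": 0,"ax": 0,"ay": -0.17,"az": 0},{"hand": 0,"x": 0.23,"y": 0.04,"z": 0.01,"ax": 0,"ay": -0.3,"az": 0},{"hand": 0,"x": 0.29,"y": 0.05,"z": 0.02,"ax": 0,"ay": -0.43,"az": 0},{"hand": 0,"x": 0.34,"y": 0.06,"z": 0.03,"ax": 0,"ay": -0.55,"az": 0},{"hand": 0,"x": 0.38,"y": 0.07,"z": 0.045,"ax": 0,"ay": -0.67,"az": 0},{"hand": 0,"x": 0.42,"y": 0.08,"z": 0.058,"ax": 0,"ay": -0.785,"az": 0}])

```text
t: 2.1
tool_pos: [0.6284, 0.1875, 0.3656]
orientation: [2.055, 1.5, -0.856]
force: [0.4, -0.6, 1.2]
opening: 0.0004
gripper_force: 0.0
```

```bash
python3 -c "
from h import *
from plant import read_camera
where(); rel((-.13,.15,45),(-.10,.11,45),(-.07,.085,45),(-.042,.085,45))
p,d=read_camera('scene');cv2.imwrite('pics/s1.png',p)"
```

```text
t 2.1 edge box [-0.1286  0.0011  0.2399] tilt 45.2 F box [0.45 0.56 1.21] open 0.0004 q [ 0.37  0.57  1.13 -0.63  1.94  0.6 ]
(-0.13, 0.15, 45) shift [0.064, -0.002, 0.062] turn [-0.002, 0.004, -0.002]
(-0.1, 0.11, 45) shift [0.071, -0.001, 0.112] turn [-0.002, 0.004, -0.002]
(-0.07, 0.085, 45) shift [0.068, -0.001, 0.151] turn [-0.002, 0.004, -0.002]
(-0.042, 0.085, 45) shift [0.048, -0.001, 0.171] turn [-0.002, 0.004, -0.002]
```

View pics/s1.png

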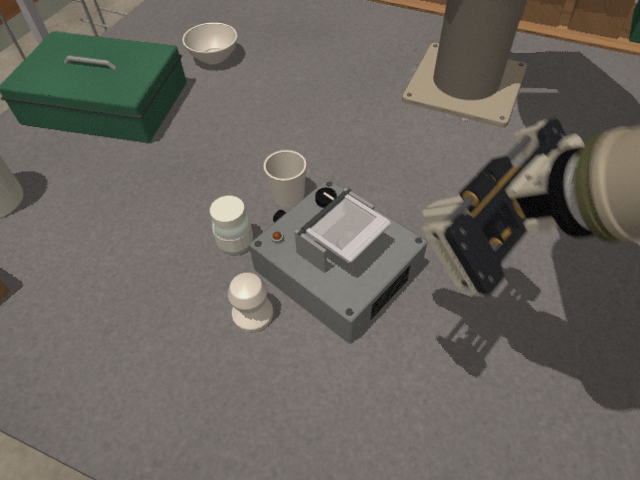

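The tool is at 45° in front of the box; the gripper is at (480,230), with the fingers toward the guard at (430,215). The scene is otherwise undisturbed. Next I go down and in under the lip.

Emit:
carry_out(targets=[{"hand": 0,"x": 0.03,"y": -0.001,"z": 0.03,"ax": 0,"ay": 0,"az": 0},{"hand": 0,"x": 0.064,"y": -0.001,"z": 0.062,"ax": 0,"ay": 0,"az": 0},{"hand": 0,"x": 0.069,"y": -0.001,"z": 0.095,"ax": 0,"ay": 0,"az": 0},{"hand": 0,"x": 0.071,"y": -0.001,"z": 0.12,"ax": 0,"ay": 0,"az": 0},{"hand": 0,"x": 0.07,"y": -0.001,"z": 0.14,"ax": 0,"ay": 0,"az": 0},{"hand": 0,"x": 0.068,"y": -0.001,"z": 0.151,"ax": 0,"ay": 0,"az": 0},{"hand": 0,"x": 0.058,"y": -0.001,"z": 0.161,"ax": 0,"ay": 0,"az": 0},{"hand": 0,"x": 0.05,"y": -0.001,"z": 0.169,"ax": 0,"ay": 0,"az": 0}])

```text
t: 3.15
tool_pos: [0.6015, 0.1054, 0.2129]
orientation: [2.06, 1.5, -0.851]
force: [0.3, -0.8, 0.3]
opening: 0.0007
gripper_force: 0.0
```

```bash
python3 -c "
from h import *
from plant import read_camera
where()
f=lambda a,r=.07:(round(.025-r*np.cos(np.radians(a)),4),round(.117+r*np.sin(np.radians(a)),4),45)
rel((-.045,.1,45),*[f(a) for a in range(0,104,6)])
p,d=read_camera('scene');cv2.imwrite('pics/s2.png',cv2.resize(p[130:370,180:500],None,fx=2,fy=2))"
```

```text
t 3.15 edge box [-0.0429  0.0004  0.0865] tilt 44.9 F box [0.68 0.5  0.26] open 0.0007 q [ 0.27  0.57  1.41 -0.63  1.64  0.7 ]
(-0.045, 0.1, 45) shift [-0.008, -0.001, -0.011] turn [-0.002, -0.001, -0.004]
(np.float64(-0.045), np.float64(0.117), 45) shift [-0.02, -0.001, -0.023] turn [-0.002, -0.001, -0.004]
(np.float64(-0.0446), np.float64(0.1243), 45) shift [-0.025, -0.001, -0.028] turn [-0.002, -0.001, -0.004]
(np.float64(-0.0435), np.float64(0.1316), 45) shift [-0.031, -0.001, -0.032] turn [-0.002, -0.001, -0.004]
(np.float64(-0.0416), np.float64(0.1386), 45) shift [-0.038, -0.001, -0.036] turn [-0.002, -0.001, -0.004]
(np.float64(-0.0389), np.float64(0.1455), 45) shift [-0.044, -0.001, -0.039] turn [-0.002, -0.001, -0.004]
(np.float64(-0.0356), np.float64(0.152), 45) shift [-0.051, -0.001, -0.041] turn [-0.002, -0.001, -0.004]
(np.float64(-0.0316), np.float64(0.1581), 45) shift [-0.058, -0.001, -0.043] turn [-0.002, -0.001, -0.004]
(np.float64(-0.027), np.float64(0.1638), 45) shift [-0.066, -0.001, -0.044] turn [-0.002, -0.001, -0.004]
(np.float64(-0.0218), np.float64(0.169), 45
[... 298 characters left out ...]
loat64(0.1809), 45) shift [-0.094, -0.0, -0.039] turn [-0.002, -0.001, -0.004]
(np.float64(0.0034), np.float64(0.1836), 45) shift [-0.101, -0.0, -0.036] turn [-0.002, -0.001, -0.004]
(np.float64(0.0104), np.float64(0.1855), 45) shift [-0.107, -0.0, -0.032] turn [-0.002, -0.001, -0.004]
(np.float64(0.0177), np.float64(0.1866), 45) shift [-0.113, -0.0, -0.028] turn [-0.002, -0.001, -0.004]
(np.float64(0.025), np.float64(0.187), 45) shift [-0.119, -0.0, -0.023] turn [-0.002, -0.001, -0.004]
(np.float64(0.0323), np.float64(0.1866), 45) shift [-0.124, -0.0, -0.018] turn [-0.002, -0.001, -0.004]
(np.float64(0.0396), np.float64(0.1855), 45) shift [-0.128, -0.0, -0.012] turn [-0.002, -0.001, -0.004]
```

View pics/s2.png

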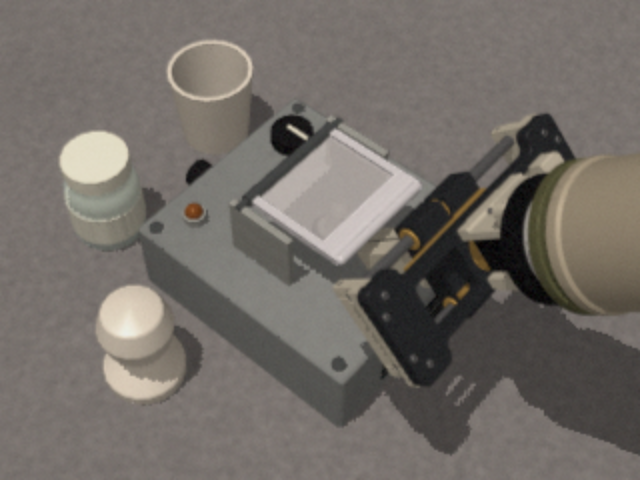

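The fingers are under the lip, whose front edge runs from (340,260) to (415,185). The box and the loose things are undisturbed. Now the lift.

Emit:
carry_out(targets=[{"hand": 0,"x": -0.008,"y": -0.001,"z": -0.011,"ax": 0,"ay": 0,"az": 0},{"hand": 0,"x": -0.014,"y": -0.001,"z": -0.017,"ax": 0,"ay": 0,"az": 0},{"hand": 0,"x": -0.02,"y": -0.001,"z": -0.023,"ax": 0,"ay": 0,"az": 0},{"hand": 0,"x": -0.025,"y": -0.001,"z": -0.028,"ax": 0,"ay": 0,"az": 0},{"hand": 0,"x": -0.031,"y": -0.001,"z": -0.032,"ax": 0,"ay": 0,"az": 0},{"hand": 0,"x": -0.038,"y": -0.001,"z": -0.036,"ax": 0,"ay": 0,"az": 0},{"hand": 0,"x": -0.044,"y": -0.001,"z": -0.039,"ax": 0,"ay": 0,"az": 0},{"hand": 0,"x": -0.051,"y": -0.001,"z": -0.041,"ax": 0,"ay": 0,"az": 0}])

```text
t: 4.2
tool_pos: [0.5981, 0.0995, 0.2773]
orientation: [2.059, 1.501, -0.853]
force: [-0.1, 0.3, -1.5]
opening: 0.0006
gripper_force: 0.2
```

```bash
python3 -c "
from h import *
from plant import read_camera
where()
p,d=read_camera('scene');cv2.imwrite('pics/s3.png',cv2.resize(p[130:370,180:500],None,fx=2,fy=2))"
```

```text
t 4.2 edge box [-0.0361 -0.0012  0.151 ] tilt 45.0 F box [-0.21 -0.2  -1.51] open 0.0006 q [ 0.27  0.48  1.41 -0.64  1.72  0.64]
```

View pics/s3.png

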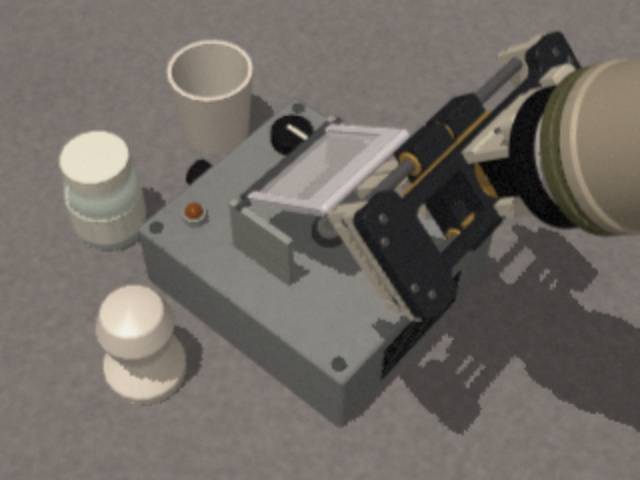

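The guard is riding up at about 35–40° (front edge (325,208) to (405,133)) with about 1.5 N on the fingers. I continue the arc.

Emit:
carry_out(targets=[{"hand": 0,"x": -0.007,"y": 0,"z": -0.002,"ax": 0,"ay": 0,"az": 0},{"hand": 0,"x": -0.015,"y": 0,"z": -0.003,"ax": 0,"ay": 0,"az": 0},{"hand": 0,"x": -0.022,"y": 0,"z": -0.003,"ax": 0,"ay": 0,"az": 0},{"hand": 0,"x": -0.029,"y": 0.001,"z": -0.002,"ax": 0,"ay": 0,"az": 0},{"hand": 0,"x": -0.036,"y": 0.001,"z": 0,"ax": 0,"ay": 0,"az": 0},{"hand": 0,"x": -0.043,"y": 0.001,"z": 0.002,"ax": 0,"ay": 0,"az": 0},{"hand": 0,"x": -0.05,"y": 0.001,"z": 0.005,"ax": 0,"ay": 0,"az": 0},{"hand": 0,"x": -0.056,"y": 0.001,"z": 0.009,"ax": 0,"ay": 0,"az": 0}])

```text
t: 5.25
tool_pos: [0.585, 0.0551, 0.3103]
orientation: [2.059, 1.501, -0.852]
force: [0.2, -0.5, 1.2]
opening: 0.0006
gripper_force: 0.1
```

Emit:
carry_out(targets=[{"hand": 0,"x": -0.005,"y": 0,"z": 0.004,"ax": 0,"ay": 0,"az": 0},{"hand": 0,"x": -0.01,"y": 0,"z": 0.008,"ax": 0,"ay": 0,"az": 0},{"hand": 0,"x": -0.014,"y": 0,"z": 0.012,"ax": 0,"ay": 0,"az": 0},{"hand": 0,"x": -0.018,"y": 0,"z": 0.016,"ax": 0,"ay": 0,"az": 0},{"hand": 0,"x": -0.021,"y": 0,"z": 0.02,"ax": 0,"ay": 0,"az": 0},{"hand": 0,"x": -0.024,"y": 0,"z": 0.024,"ax": 0,"ay": 0,"az": 0}])

```text
t: 6.0
tool_pos: [0.5746, 0.023, 0.31]
orientation: [2.059, 1.501, -0.853]
force: [0.3, 1.2, 0.1]
opening: 0.0002
gripper_force: 0.8
```

```bash
python3 -c "
from h import *
from plant import read_camera
where()
rel((.02,.187,45),(-.05,.187,45),(-.05,.103,45),(-.037,.103,45),(-.010,.103,45),(-.006,.103,45))
p,d=read_camera('scene');cv2.imwrite('pics/s4.png',cv2.resize(p[130:370,180:500],None,fx=2,fy=2))"
```

```text
t 6.0 edge box [ 0.044  -0.0005  0.1837] tilt 45.0 F box [-1.27 -0.1   0.15] open 0.0002 q [ 0.16  0.34  1.53 -0.69  1.67  0.54]
(0.02, 0.187, 45) shift [0.015, -0.0, -0.019] turn [-0.003, -0.0, -0.003]
(-0.05, 0.187, 45) shift [0.064, -0.0, -0.069] turn [-0.003, -0.0, -0.003]
(-0.05, 0.103, 45) shift [0.124, -0.0, -0.009] turn [-0.003, -0.0, -0.003]
(-0.037, 0.103, 45) shift [0.114, -0.0, -0.0] turn [-0.003, -0.0, -0.003]
(-0.01, 0.103, 45) shift [0.095, -0.0, 0.019] turn [-0.003, -0.0, -0.003]
(-0.006, 0.103, 45) shift [0.092, -0.0, 0.022] turn [-0.003, -0.0, -0.003]
```

View pics/s4.png

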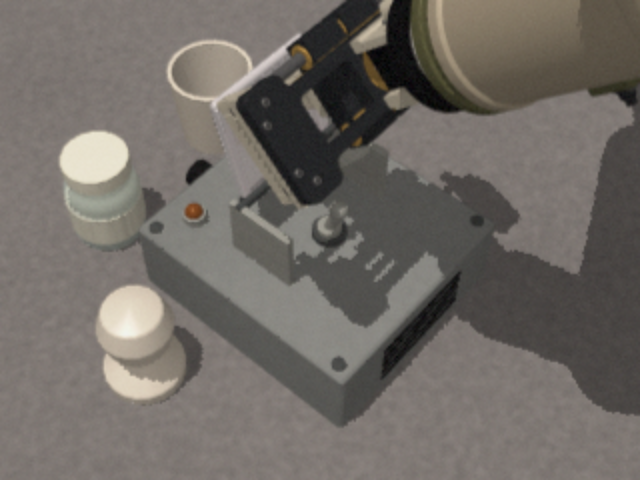

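The guard is past upright and leaning back (upper edge near (220,105)–(300,40)). The toggle ball is exposed at (332,222). Next I back off, go down in front of the toggle and touch it.

Emit:
carry_out(targets=[{"hand": 0,"x": 0.008,"y": 0,"z": -0.01,"ax": 0,"ay": 0,"az": 0},{"hand": 0,"x": 0.025,"y": 0,"z": -0.03,"ax": 0,"ay": 0,"az": 0},{"hand": 0,"x": 0.045,"y": 0,"z": -0.05,"ax": 0,"ay": 0,"az": 0},{"hand": 0,"x": 0.068,"y": 0,"z": -0.065,"ax": 0,"ay": 0,"az": 0},{"hand": 0,"x": 0.09,"y": 0,"z": -0.043,"ax": 0,"ay": 0,"az": 0},{"hand": 0,"x": 0.11,"y": 0,"z": -0.023,"ax": 0,"ay": 0,"az": 0},{"hand": 0,"x": 0.124,"y": 0,"z": -0.009,"ax": 0,"ay": 0,"az": 0},{"hand": 0,"x": 0.118,"y": 0,"z": -0.004,"ax": 0,"ay": 0,"az": 0}])

```text
t: 7.05
tool_pos: [0.6002, 0.1051, 0.2271]
orientation: [2.058, 1.503, -0.858]
force: [-0.3, 0.4, 0.2]
opening: 0.0008
gripper_force: 0.0
```

```bash
python3 -c "
from h import *
from plant import read_camera
where()
rel((-.03,.103,45),(-.010,.103,45),(-.006,.103,45))
p,d=read_camera('scene');cv2.imwrite('pics/s5.png',cv2.resize(p[130:370,180:500],None,fx=2,fy=2))"
```

```text
t 7.05 edge box [-0.0418 -0.0013  0.1011] tilt 45.1 F box [-0.28 -0.39  0.17] open 0.0008 q [ 0.27  0.55  1.41 -0.63  1.66  0.69]
(-0.03, 0.103, 45) shift [-0.01, 0.0, 0.007] turn [-0.005, 0.002, 0.0]
(-0.01, 0.103, 45) shift [-0.024, 0.0, 0.021] turn [-0.005, 0.002, 0.0]
(-0.006, 0.103, 45) shift [-0.027, 0.001, 0.024] turn [-0.005, 0.002, 0.0]
```

View pics/s5.png

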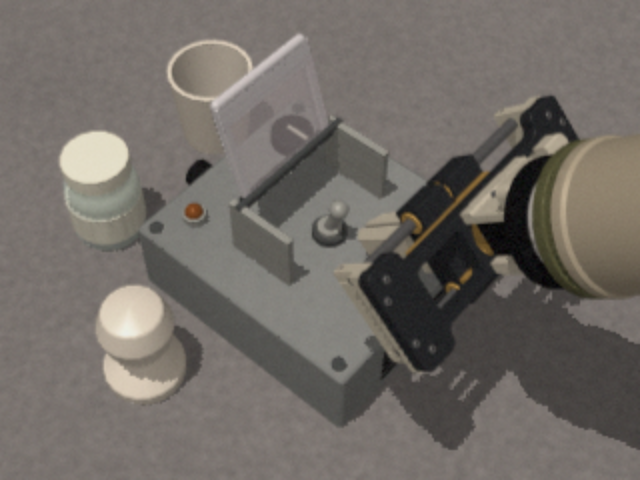

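The guard stays open unassisted, and the ball is at (338,210) with the fingertip just ahead of it at (365,238). I push it to the rear.

Emit:
carry_out(targets=[{"hand": 0,"x": -0.004,"y": 0,"z": 0.003,"ax": 0,"ay": 0,"az": 0},{"hand": 0,"x": -0.007,"y": 0,"z": 0.005,"ax": 0,"ay": 0,"az": 0},{"hand": 0,"x": -0.01,"y": 0,"z": 0.008,"ax": 0,"ay": 0,"az": 0},{"hand": 0,"x": -0.013,"y": 0,"z": 0.011,"ax": 0,"ay": 0,"az": 0},{"hand": 0,"x": -0.016,"y": 0,"z": 0.014,"ax": 0,"ay": 0,"az": 0},{"hand": 0,"x": -0.019,"y": 0,"z": 0.017,"ax": 0,"ay": 0,"az": 0},{"hand": 0,"x": -0.022,"y": 0,"z": 0.019,"ax": 0,"ay": 0,"az": 0},{"hand": 0,"x": -0.023,"y": 0,"z": 0.02,"ax": 0,"ay": 0,"az": 0}])

```text
t: 8.1
tool_pos: [0.5917, 0.0761, 0.2314]
orientation: [2.059, 1.501, -0.853]
force: [1.2, 0.4, 0.3]
opening: 0.0004
gripper_force: 0.8
```

```bash
python3 -c "
from h import *
where()"
```

```text
t 8.1 edge box [-0.0119 -0.0003  0.1052] tilt 45.0 F box [-0.72  1.07  0.34] open 0.0004 q [ 0.24  0.51  1.47 -0.65  1.63  0.67]
```

Small force so far; I advance by 1 mm steps until the stop is felt.

Emit:
carry_out(targets=[{"hand": 0,"x": 0,"y": 0,"z": 0.0015,"ax": 0,"ay": 0,"az": 0},{"hand": 0,"x": -0.001,"y": 0,"z": 0.002,"ax": 0,"ay": 0,"az": 0},{"hand": 0,"x": -0.001,"y": 0,"z": 0.002,"ax": 0,"ay": 0,"az": 0}])

```text
t: 8.48
tool_pos: [0.5911, 0.0744, 0.2308]
orientation: [2.059, 1.501, -0.853]
force: [0.4, 1.6, -0.2]
opening: 0.0002
gripper_force: 0.6
```

Emit:
carry_out(targets=[{"hand": 0,"x": -0.0007,"y": 0,"z": 0.0007,"ax": 0,"ay": 0,"az": 0},{"hand": 0,"x": -0.0007,"y": 0,"z": 0.0007,"ax": 0,"ay": 0,"az": 0}])

```text
t: 8.72
tool_pos: [0.5908, 0.0736, 0.2309]
orientation: [2.059, 1.501, -0.852]
force: [1.1, 2.7, -1.0]
opening: 0.0006
gripper_force: 1.1
```

```bash
python3 -c "
from h import *
where()"
```

```text
t 8.725 edge box [-0.0093 -0.0003  0.1045] tilt 45.0 F box [-2.92  0.18 -1.01] open 0.0006 q [ 0.23  0.5   1.47 -0.65  1.63  0.66]
```

Emit:
carry_out(targets=[{"hand": 0,"x": -0.0007,"y": 0,"z": 0.0007,"ax": 0,"ay": 0,"az": 0},{"hand": 0,"x": -0.0007,"y": 0,"z": 0.0007,"ax": 0,"ay": 0,"az": 0}])

```text
t: 8.98
tool_pos: [0.5906, 0.0731, 0.2309]
orientation: [2.06, 1.502, -0.851]
force: [1.2, 5.1, -1.9]
opening: 0.0002
gripper_force: 2.7
```

```bash
python3 -c "
from h import *
where()"
```

```text
t 8.975 edge box [-0.0088 -0.0003  0.1045] tilt 44.9 F box [-5.21 -0.43 -1.95] open 0.0002 q [ 0.23  0.5   1.48 -0.65  1.63  0.66]
```

Force jumped to 5 N with almost no travel, at edge x ≈ -9 mm, so the rear stop is reached. I back off and check.

Emit:
carry_out(targets=[{"hand": 0,"x": 0.003,"y": 0,"z": -0.003,"ax": 0,"ay": 0,"az": 0},{"hand": 0,"x": 0.015,"y": 0,"z": -0.015,"ax": 0,"ay": 0,"az": 0},{"hand": 0,"x": 0.035,"y": 0,"z": -0.035,"ax": 0,"ay": 0,"az": 0},{"hand": 0,"x": 0.03,"y": 0,"z": -0.07,"ax": 0,"ay": 0,"az": 0},{"hand": 0,"x": 0,"y": 0,"z": -0.1,"ax": 0,"ay": 0,"az": 0},{"hand": 0,"x": -0.03,"y": 0,"z": -0.13,"ax": 0,"ay": 0,"az": 0},{"hand": 0,"x": -0.06,"y": 0,"z": -0.16,"ax": 0,"ay": 0,"az": 0},{"hand": 0,"x": -0.08,"y": 0,"z": -0.18,"ax": 0,"ay": 0,"az": 0}])

```text
t: 9.98
tool_pos: [0.6123, 0.1406, 0.4173]
orientation: [2.06, 1.501, -0.85]
force: [0.0, 0.3, -0.2]
opening: 0.0002
gripper_force: 0.0
```

```bash
python3 -c "
from h import *
from plant import read_camera
where()
rel((-.08,.29,30),(-.06,.29,0),(.02,.29,0),(.095,.28,0),(.095,.17,0),(.085,.17,0))
p,d=read_camera('scene');cv2.imwrite('pics/s6.png',cv2.resize(p[130:370,180:500],None,fx=2,fy=2))"
```

```text
t 9.975 edge box [-7.970e-02  2.000e-04  2.908e-01] tilt 44.9 F box [-0.3  -0.09 -0.16] open 0.0002 q [ 0.32  0.44  1.2  -0.66  1.94  0.52]
(-0.08, 0.29, 30) shift [-0.047, -0.0, 0.005] turn [-0.001, 0.26, -0.004]
(-0.06, 0.29, 0) shift [-0.147, 0.0, 0.063] turn [0.0, 0.784, -0.004]
(0.02, 0.29, 0) shift [-0.204, 0.0, 0.12] turn [0.0, 0.784, -0.004]
(0.095, 0.28, 0) shift [-0.25, 0.001, 0.18] turn [0.0, 0.784, -0.004]
(0.095, 0.17, 0) shift [-0.172, 0.001, 0.258] turn [0.0, 0.784, -0.004]
(0.085, 0.17, 0) shift [-0.165, 0.0, 0.251] turn [0.0, 0.784, -0.004]
```

View pics/s6.png

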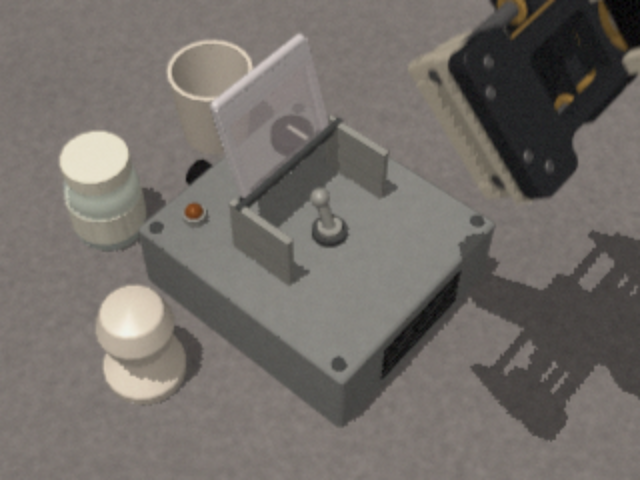

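The ball has moved from (338,210) to (319,197), so the toggle now leans to the rear. The guard is still open. I check the ball position while moving on behind the guard.

```bash
python3 -c "
from h import *
from plant import camera_params
c=camera_params('scene')
for uv in ((180+319/2,130+197/2),(180+338/2,130+210/2)):
    p=onz(c,[uv],.1043)[0]-O; print(p@ex,p@ey)"
```

```text
-0.001711613720068361 0.00023206162723379592
-0.019488753131704298 0.0004658725381438176
```

Emit:
carry_out(targets=[{"hand": 0,"x": -0.03,"y": 0,"z": 0.002,"ax": 0,"ay": 0.16,"az": 0},{"hand": 0,"x": -0.06,"y": 0,"z": 0.008,"ax": 0,"ay": 0.32,"az": 0},{"hand": 0,"x": -0.09,"y": 0,"z": 0.023,"ax": 0,"ay": 0.48,"az": 0},{"hand": 0,"x": -0.12,"y": 0,"z": 0.043,"ax": 0,"ay": 0.64,"az": 0},{"hand": 0,"x": -0.15,"y": 0,"z": 0.066,"ax": 0,"ay": 0.784,"az": 0},{"hand": 0,"x": -0.18,"y": 0,"z": 0.096,"ax": 0,"ay": 0.784,"az": 0},{"hand": 0,"x": -0.21,"y": 0,"z": 0.126,"ax": 0,"ay": 0.784,"az": 0},{"hand": 0,"x": -0.24,"y": 0,"z": 0.156,"ax": 0,"ay": 0.784,"az": 0}])

```text
t: 11.02
tool_pos: [0.526, -0.1279, 0.4732]
orientation: [-2.538, -1.85, 0.003]
force: [0.5, -0.6, -0.1]
opening: 0.0003
gripper_force: 0.0
```

```bash
python3 -c "
from h import *
where()
rel((.095,.28,0),(.095,.17,0),(.085,.17,0),(.04,.17,0))"
```

```text
t 11.025 edge box [ 0.0733 -0.001   0.2872] tilt 0.0 F box [ 0.46  0.67 -0.15] open 0.0003 q [-0.33 -0.05  1.55 -0.    1.64 -0.02]
(0.095, 0.28, 0) shift [-0.022, 0.001, 0.007] turn [-0.002, 0.001, -0.004]
(0.095, 0.17, 0) shift [-0.022, 0.001, 0.117] turn [-0.002, 0.001, -0.004]
(0.085, 0.17, 0) shift [-0.012, 0.001, 0.117] turn [-0.002, 0.001, -0.004]
(0.04, 0.17, 0) shift [0.033, 0.001, 0.117] turn [-0.002, 0.001, -0.004]
```

The ball is at box x ≈ -2 mm, which is "on". I go down behind the guard and tip it forward.

Emit:
carry_out(targets=[{"hand": 0,"x": -0.022,"y": 0.001,"z": 0.007,"ax": 0,"ay": 0,"az": 0},{"hand": 0,"x": -0.022,"y": 0.001,"z": 0.04,"ax": 0,"ay": 0,"az": 0},{"hand": 0,"x": -0.022,"y": 0.001,"z": 0.08,"ax": 0,"ay": 0,"az": 0},{"hand": 0,"x": -0.022,"y": 0.001,"z": 0.115,"ax": 0,"ay": 0,"az": 0},{"hand": 0,"x": -0.015,"y": 0.001,"z": 0.115,"ax": 0,"ay": 0,"az": 0},{"hand": 0,"x": -0.009,"y": 0.001,"z": 0.115,"ax": 0,"ay": 0,"az": 0},{"hand": 0,"x": -0.003,"y": 0.001,"z": 0.115,"ax": 0,"ay": 0,"az": 0},{"hand": 0,"x": 0.003,"y": 0.001,"z": 0.115,"ax": 0,"ay": 0,"az": 0}])

```text
t: 12.02
tool_pos: [0.5289, -0.1239, 0.3607]
orientation: [2.536, 1.849, 0.001]
force: [0.1, -0.7, -0.1]
opening: 0.0005
gripper_force: 0.1
```

Emit:
carry_out(targets=[{"hand": 0,"x": 0.005,"y": 0,"z": 0,"ax": 0,"ay": 0,"az": 0},{"hand": 0,"x": 0.01,"y": 0,"z": 0,"ax": 0,"ay": 0,"az": 0},{"hand": 0,"x": 0.015,"y": 0,"z": 0,"ax": 0,"ay": 0,"az": 0},{"hand": 0,"x": 0.02,"y": 0,"z": 0,"ax": 0,"ay": 0,"az": 0},{"hand": 0,"x": 0.025,"y": 0,"z": 0,"ax": 0,"ay": 0,"az": 0},{"hand": 0,"x": 0.03,"y": 0,"z": 0,"ax": 0,"ay": 0,"az": 0},{"hand": 0,"x": 0.034,"y": 0,"z": 0,"ax": 0,"ay": 0,"az": 0},{"hand": 0,"x": 0.034,"y": 0,"z": 0,"ax": 0,"ay": 0,"az": 0}])

```text
t: 13.02
tool_pos: [0.5388, -0.0917, 0.359]
orientation: [2.538, 1.851, -0.001]
force: [0.2, -0.2, 0.1]
opening: 0.0004
gripper_force: 0.0
```

```bash
python3 -c "
from h import *
from plant import read_camera
where()
p,d=read_camera('scene');cv2.imwrite('pics/s7.png',cv2.resize(p[130:370,180:500],None,fx=2,fy=2))"
```

```text
t 13.025 edge box [0.035  0.0005 0.173 ] tilt 0.1 F box [0.11 0.2  0.11] open 0.0004 q [-0.26  0.01  1.7  -0.    1.43  0.05]
```

View pics/s7.png

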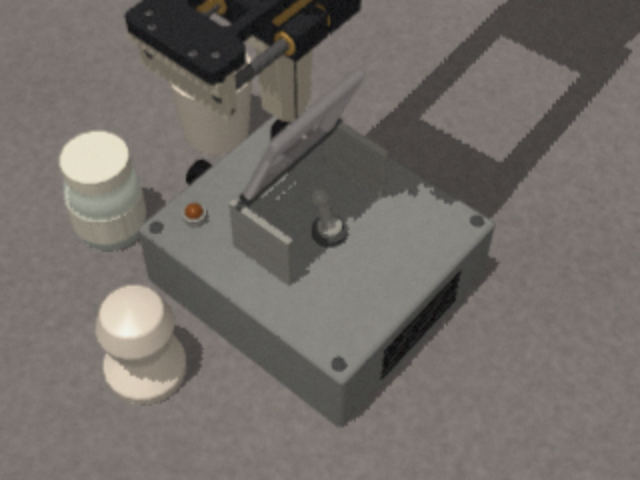

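The guard is past upright and falling forward, clear of the finger. I back off rearward and up.

Emit:
carry_out(targets=[{"hand": 0,"x": 0,"y": 0,"z": 0,"ax": 0,"ay": 0,"az": 0},{"hand": 0,"x": 0,"y": 0,"z": 0,"ax": 0,"ay": 0,"az": 0},{"hand": 0,"x": -0.02,"y": 0,"z": -0.01,"ax": 0,"ay": 0,"az": 0},{"hand": 0,"x": -0.04,"y": 0,"z": -0.05,"ax": 0,"ay": 0,"az": 0},{"hand": 0,"x": -0.05,"y": 0,"z": -0.1,"ax": 0,"ay": 0,"az": 0},{"hand": 0,"x": -0.08,"y": 0,"z": -0.14,"ax": 0,"ay": 0,"az": 0},{"hand": 0,"x": -0.13,"y": 0,"z": -0.15,"ax": 0,"ay": 0,"az": 0},{"hand": 0,"x": -0.13,"y": 0,"z": -0.15,"ax": 0,"ay": 0,"az": 0}])

```text
t: 14.08
tool_pos: [0.4975, -0.2191, 0.5115]
orientation: [2.539, 1.842, -0.001]
force: [-0.1, 1.2, -0.4]
opening: 0.0005
gripper_force: 0.0
```

```bash
python3 -c "
from h import *
from plant import read_camera,camera_params
where()
p,d=read_camera('scene');cv2.imwrite('pics/s8.png',cv2.resize(p[130:370,180:500],None,fx=2,fy=2))
P,u,v=cloud(camera_params('scene'),d); b=(P-O)@np.c_[ex,ey,ez]
m=(abs(b[:,1])<.04)&(b[:,0]>-.056)&(b[:,0]<-.05)&(b[:,2]<.2); print('front rim z',np.median(b[m,2]))"
```

```text
t 14.075 edge box [1.693e-01 3.000e-04 3.255e-01] tilt 0.2 F box [-1.09 -0.44 -0.41] open 0.0005 q [-0.51 -0.04  1.47 -0.    1.71 -0.19]
front rim z 0.12210849775458554
```

View pics/s8.png

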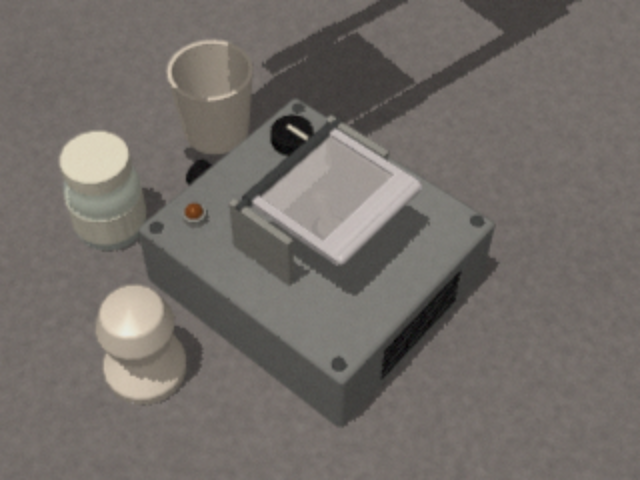

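The guard is shut, with its front rim at z = 122 mm. The toggle is under it at (322,220), leaning to the rear, and the jar, cup and bust are where they were.

```bash
python3 -c "
from plant import robot
print(robot.close_job())"
```

```text
the job is handed in; nothing more can be done
None
```

The kiln is switched on: the toggle is at its rear stop, the guard has dropped shut over it, the jar, cup and bust are where they were, and the job was handed in at about 14 s.

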